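# Fit the impeller of a seawater pump onto its cross-shaped drive

### The job

Fit the large impeller with the hexagonal nose onto the drive shaft of the open pump: lower it onto the shaft without dropping it, and turn it under light pressure until it falls fully home on the shaft's cross; never force it down. Then swing the keeper arm all the way across over the nose and let go, leaving the other things on the table where they are.

Things in the scene. Friction and masses are not known exactly. Their poses are not given: they have to be found in the camera images.
- impeller: the impeller to fit: black plastic, 210 to 370 g: a puck 76 mm across, 18 mm high, with six low vanes up to 28 mm and a hexagonal nose in the middle. Origin: centre of the underside, z up. The underside has a cross-shaped recess 14 mm deep: slots 15 mm wide, 48 mm long, along the body's x and y, so it fits every 90 degrees; above it a 12 mm bore ends 42 mm up. Stands upright, any yaw.
- nose (a point): centre of the flat top of the impeller's hexagonal nose, on its axis, 70 mm above the underside; axes as the impeller's. The nose is 28 mm across flats, with flats facing the impeller's +x and every 60 degrees round; grip it by two opposite flats, 36 to 70 mm above the underside
- pump: the pump, fixed, standing on its finned motor, its round grey casing open upward. Origin: on the table under the shaft's axis, z up; outlet pipe towards its +x, keeper post at its -y. The casing is a bowl 140 mm across inside, 156 mm outside, rim 128 mm above the table. The steel drive shaft in its middle carries a cross and a centring pin
- cross_top (a point): on the shaft's axis, at the top of its cross, 122 mm above the table; axes as the pump's. Two bars 44 mm long, 12 mm wide, at any angle, which no reading tells; stiff to turn (0.4 N m). Spring-loaded: starts down at 4 N, then 1.2 N/mm, solid after 8 mm. An impeller out of line rests with its underside here; within about 4 degrees of line it drops 14 mm (the cross springs up into it)
- pin_tip (a point): tip of the centring pin on the shaft's axis, 148 mm above the table: 10 mm in diameter, straight for 20 mm above the cross, then tapered; it enters the impeller's bore first, with 1 mm of play all round
- seat (a point): the point on the shaft's axis, 108 mm above the table, where the centre of the impeller's underside lies when it is fully home; axes as the pump's
- keeper (a joint): angle of the keeper arm: 0 parked, grows clockwise seen from above, 1.745 at its stop, across the impeller's nose. It stays where left (0.06 N m of friction). A flat steel bar 20 mm wide, 8 mm thick, reaching 104 mm from its hinge, underside 183 mm above the table: 5 mm over the nose of an impeller that is home, too low to pass over one that is not
- keeper_peg (a point): the top of the keeper's upright black peg, 14 mm in diameter, standing 34 mm above the bar (top 225 mm above the table), 50 mm from the hinge; the peg can be pinched or pushed
- keeper_hinge (a point): the keeper's upright hinge axis, 95 mm from the shaft's axis towards the pump's -y, at the bar's mid height (187 mm above the table); axes as the pump's. At joint angle q the arm points, in these axes, 190 degrees minus q from +x towards +y: parked at 190 degrees, at the stop at 90 degrees (+y, over the shaft)
- oyster_a: an oyster, 72 mm across and 22 mm high; origin under its centre; leave alone
- oyster_b: another such oyster; leave alone
- oyster_c: another such oyster; leave alone
- old_impeller: the old small impeller, 52 mm across and 30 mm high with a round nose, not to be used; origin under its centre; leave alone
- jar: a closed jar, 64 mm across and 85 mm high; origin under its centre; leave alone
- wrench: a spanner 170 mm long, lying flat; leave alone
- beaker: a clear plastic cup, 70 mm across and 85 mm high; origin under its centre; leave alone
Things that resemble listed ones, but are neither listed nor needed, are in the scene too. Leave any orange, purple or turquoise look-alike of the impeller alone.

How it is judged:
On the way, in this order (a step that is already met when the one before it is completed fails the run):
1. the impeller has been picked up, clear of the table (height (world z) of impeller above 0.05 m and contact force between the fingers and impeller above 0.5 N), for 0.2 s.
2. the impeller is fully home on the shaft, the keeper not yet across (z of impeller in the frame of seat between -0.004 and 0.003 m and horizontal distance between impeller and seat below 0.004 m and angle between impeller's own z axis and vertical below 0.06 rad and value of joint keeper below 0.8 rad), for 0.2 s.
At the end, for the whole second after the job is handed in: The impeller is at rest fully home on the shaft (underside within 3 mm of the home height, within 4 mm of the axis, upright within 0.06 rad), and the keeper arm is across its nose (joint above 1.6 rad, the stop being at 1.745); all released (z of impeller in the frame of seat between -0.004 and 0.003 m and horizontal distance between impeller and seat below 0.004 m and angle between impeller's own z axis and vertical below 0.06 rad and value of joint keeper above 1.6 rad and linear speed of impeller below 0.02 m/s); the robot touches nothing.
It fails at once if the impeller is forced against the pump with more than 25 N (contact force between impeller and pump above 25 N).
It fails at once if the impeller is dropped onto the shaft (faster than 0.35 m/s within 40 mm of home) (horizontal distance between impeller and seat below 0.02 m and z of impeller in the frame of seat below 0.04 m and linear speed of impeller above 0.35 m/s).
It fails at once if one of the other things on the table is moved by more than 30 mm (distance of any of oyster_a, oyster_b, oyster_c, old_impeller, jar, wrench, beaker from where it was at the start of the episode above 0.03 m).
It also fails if it takes over 72 s, if anything falls off the work surface, if the arm or the gripper's body presses on something with over 40 N, if the wrist force passes 120 N, or if a joint passes its speed limit or range.

### The arm

A 6-joint arm with a two-finger parallel gripper is mounted at the origin on the work surface. World frame = base frame: x ahead of the robot, y to its left, z up, the work surface at z = 0. Lengths are in m, angles in rad, forces in N, time in s.
With the tool pointing down it reaches from about 0.4 to 0.825 m from the base axis. Payload 7 kg.
Tool frame: the origin (TCP) lies at the very end of the fingers, on their centre line; the grasp point (between the pads) lies 19 mm behind it; x points along the fingers, y is the direction in which the jaws open and shut, and the axes are right-handed (so a half turn about x gives the same grasp; the last joint's range is limited). The gripper opens to 88 mm and grips with 3 to 60 N. Pads are 19 mm wide; open, the fingers measure 130 mm over their backs; the gripper's body (78 mm by 193 mm) begins 47 mm behind the grasp point.
Start: joints at [1.637, 0.359, 0.012, 0, -1.224, -0.288], TCP at [0.149, 0.658, 0.227] pointing down, gripper open.
Joint ranges: [-3.07, 3.07], [-1.43, 2.12], [-1.02, 1.25], [-3.03, 1.67], [-3.05, -0], [-3.03, 3.03]. Speed limits (rad/s): [2.39, 2.39, 3.01, 3.14, 3.14, 3.14].

### API

Orientations are given as [roll, pitch, yaw] about the fixed x, y, z axes, in that order (R = Rz(yaw) Ry(pitch) Rx(roll)).
In Python, from station import arm gives the robot as it stands.
- The arm moves only by the shell command python3 -m inch 'ROWS' [OPENING] [FORCE]. ROWS is text: rows parted by semicolons, each of 6 numbers parted by spaces: the shift along the world's x, y, z in units of 30 mm (1.0 is 30 mm), then the turn, a rotation vector about the world's x, y, z in units of 5 degrees (1.0 is 5 degrees). In form: dx dy dz wx wy wz; .... A call has 1 to 12 rows; each row shifts and turns the commanded pose from where the row before left it; what a row does not reach is not made up. A row lasts 1/8 s, in which the tool goes at most 62.5 mm and 10.7 degrees, less where a joint would pass 70% of its speed; a pose out of reach is approached as far as the arm can. A call is refused whole if a number of a shift passes 1 or a number of a turn 1, either way. A call with a gripper value outside its range is refused whole. OPENING is the opening, from 0 (shut) to 1 (fully open), set as the call begins (- or left out, the last holds). The fingers move at their own pace and stop on an object; FORCE is the grip in N (left out, the last holds). Time passes only in rows, so rows that do not move let the fingers close. It gives the time, the measured TCP pose, the force and the opening at its end, in the units of the state.
- arm.get_state(): the state, without advancing time (a new reading comes with each control period).
- arm.grab_frame(name): name is "side" or "top" or "wrist"; returns a dict with "frame" (420x560x3 uint8, red, green, blue), "range_z" (420x560 float32, m along the optical axis (not along the pixel's ray), 0 where there is no reading), "mtx" (3x3 intrinsics, pixels), "pose" (4x4, takes a point from camera to world coordinates). Camera axes: x right, y up, looking along -z (the intrinsics and any distortion apply to the point x, -y, -z); pixel columns grow to the right and rows downward; lengths in m; the calibration is good to about 2 mm. A picture is of the moment at which its call begins.
- arm.job_done(): hands the job in, once; it reports no verdict.
Trained networks look in a picture, given as the dict that the camera call returned (one of the last four; its "shot" number tells which), for a name from the list of things; names that differ only in an ending like _2 or _b are one class to them, and where a whole thing is asked for, a point or a joint stands for the part that bears it (a point fixed in the world has none). Each returns a list of dicts, best first, with "confidence" (0 to 1); they miss things now and then, are a little off and sometimes report something else, mostly with a low value. They report only what shows in the picture. A call takes as long as a camera call. They do not tell look-alikes from the thing itself.
- arm.search_frame(picture, target): "extent" ([centre column, centre row, width, height] as shares, 0 to 1, of the picture: columns of its width, rows of its height, round what is visible of it).
- arm.masks_of(picture, target): "mask" (420x560 bool, what is visible of it) and "extent" ([centre column, centre row, width, height] as shares, 0 to 1, of the picture: columns of its width, rows of its height, round what is visible of it).
- arm.place_of(picture, target): "position" ([column, row] as shares, 0 to 1, of the picture: columns of its width, rows of its height: a listed point, or the origin of a listed thing).
The state is a dict: "t": time; "q": joint angles; "qd": joint speeds; "joint_efforts": joint torques, N m; "eef_pos": TCP position; "ee_rot": TCP orientation; "force": force on the tool from outside, world axes, zero at the start; "moment": the same for the moment, N m; "width": finger opening in m.
Only numpy, scipy, OpenCV 4.12 (cv2) and the standard library are available. Lean on these libraries where they do the work, as an engineer would, in place of code of your own. Each camera call takes 0.05 s, during which the arm holds its last target. There are 200 camera calls.

## Working session

There is one attempt and no reset: what is moved stays moved. The work goes in short steps, Python scripts to look and compute and a shell command to move; the robot and the scene stay as the last step left them, time stands still between calls to the robot, and variables do not carry over. Pictures are saved under pics/ and viewed, about 8 in all and at most 12, crops included, and the job is handed in when it is done.

```bash
mkdir -p pics; ls; cat > h.py <<'E'
import numpy as np, cv2
from station import arm
def world(p,col,row,z=None,d=None):
    """pixel -> world, by depth d or on plane z"""
    M=np.array(p["mtx"]);T=np.array(p["pose"])
    r=np.array([(col-M[0,2])/M[0,0],-(row-M[1,2])/M[1,1],-1.])
    w=T[:3,:3]@r;o=T[:3,3]
    s=d if d is not None else (z-o[2])/w[2]
    return o+s*w
def cloud(p):
    H,W=p["range_z"].shape;c,r=np.meshgrid(np.arange(W),np.arange(H))
    M=np.array(p["mtx"]);T=np.array(p["pose"]);d=p["range_z"]
    P=np.stack([(c-M[0,2])/M[0,0]*d,-(r-M[1,2])/M[1,1]*d,-d],-1)
    return P@T[:3,:3].T+T[:3,3]
def proj(p,X):
    M=np.array(p["mtx"]);T=np.array(p["pose"]);c=T[:3,:3].T@(np.array(X)-T[:3,3])
    return M[0,0]*c[0]/-c[2]+M[0,2],M[1,1]*-c[1]/-c[2]+M[1,2]
def save(p,n,crop=None,k=1):
    im=p["frame"][...,::-1]
    if crop: a,b,c,d=crop; im=im[b:d,a:c]
    cv2.imwrite(f"pics/{n}.png",cv2.resize(im,None,fx=k,fy=k))
E
cat > a.py <<'E'
from h import *
np.set_printoptions(precision=4,suppress=True)
print({k:v for k,v in arm.get_state().items() if k in("t","eef_pos","ee_rot","force","width")})
ims=[]
for n in("top","side"):
    p=arm.grab_frame(n);save(p,n);C=cloud(p);print(n,p["pose"][:3,3],p["mtx"][0,0])
    for t in("impeller","nose","pump","pin_tip","cross_top","seat","keeper_peg","keeper_hinge","old_impeller"):
        f=arm.place_of(p,t)
        for q in f[:4]:
            if q["confidence"]<.15: continue
            c,r=q["position"][0]*560,q["position"][1]*420
            i,j=min(int(r),419),min(int(c),559)
            print(t,round(q["confidence"],2),np.round([c,r]),C[i,j],p["range_z"][i,j].round(3))
    ims.append(p["frame"])
E
python3 a.py
```

```text
pics
{'t': 0.0, 'eef_pos': array([0.1484, 0.658 , 0.2256]), 'ee_rot': array([ 1.6678,  1.5691, -1.6958]), 'force': array([ 0.0694, -0.6796, -0.11  ]), 'width': 0.08784142018495142}
top [0.3248 0.0909 1.1987] 444.9512188581943
impeller 0.93 [300. 106.] [0.8004 0.0496 0.0493] 1.211
impeller 0.91 [211. 201.] [0.5332 0.2814 0.0728] 1.147
impeller 0.87 [260. 207.] [0.5194 0.1554 0.0683] 1.148
impeller 0.82 [266. 251.] [0.403  0.1402 0.0741] 1.123
nose 0.95 [212. 194.] [0.5552 0.2826 0.068 ] 1.155
nose 0.67 [297.  96.] [0.8172 0.058  0.0705] 1.193
nose 0.63 [259. 201.] [0.5317 0.1602 0.0728] 1.145
nose 0.59 [206. 327.] [0.22   0.2923 0.0671] 1.101
pump 0.57 [351. 188.] [ 0.5583 -0.074   0.0951] 1.125
pump 0.34 [173. 198.] [0.5465 0.3846 0.0649] 1.158
pin_tip 0.81 [360. 178.] [ 0.5734 -0.0908  0.15  ] 1.073
cross_top 0.84 [359. 180.] [ 0.5692 -0.088   0.1363] 1.086
seat 0.62 [359. 178.] [ 0.5726 -0.087   0.1435] 1.08
seat 0.51 [227. 275.] [0.3449 0.244  0.0289] 1.159
keeper_peg 0.65 [411. 190.] [ 0.5272 -0.1906  0.2231] 0.993
keeper_hinge 0.64 [401. 173.] [ 0.5715 -0.1784  0.1932] 1.03
keep
[... 692 characters left out ...]
7
cross_top 0.65 [295. 160.] [ 0.5693 -0.0872  0.121 ] 1.031
seat 0.67 [330. 108.] [ 0.6238 -0.503  -0.0028] 1.383
seat 0.59 [293. 159.] [ 0.5721 -0.0869  0.1236] 1.03
seat 0.31 [263. 250.] [0.5295 0.163  0.0701] 0.913
keeper_peg 0.56 [331. 110.] [ 0.5224 -0.1909  0.2249] 0.999
keeper_peg 0.3 [288. 191.] [ 0.5579 -0.0332  0.0652] 1.039
keeper_hinge 0.71 [313. 120.] [ 0.5621 -0.1784  0.1884] 1.031
keeper_hinge 0.36 [296. 160.] [ 0.5669 -0.0942  0.1198] 1.036
keeper_hinge 0.23 [149. 314.] [0.6913 0.3883 0.0073] 0.876
old_impeller 0.94 [320. 325.] [0.3484 0.2481 0.0244] 0.847
old_impeller 0.51 [251. 403.] [0.4041 0.4439 0.0019] 0.766
old_impeller 0.37 [330. 111.] [ 0.5234 -0.1872  0.224 ] 0.998
```

View pics/top.png

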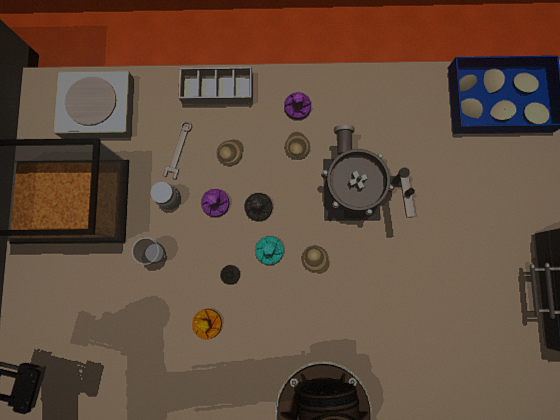

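View pics/side.png

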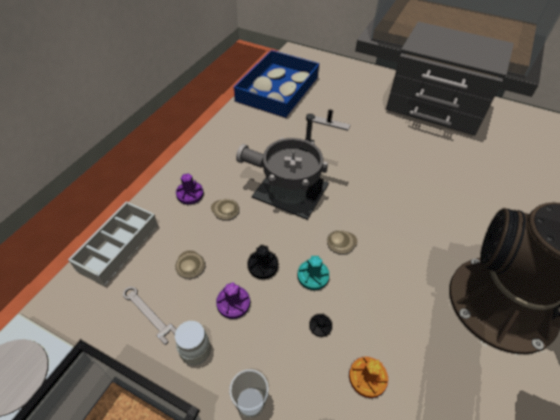

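The black impeller is at top (258,207) and side (263,262). These could be mistaken for it:
- purple at (215,203) and (298,106)
- turquoise at (269,250)
- orange at (207,324)
- the small black old impeller at (230,274)

I choose the large black one. The pump is at (358,182), and its keeper is parked at (408,190). Next I'll measure both.

```bash
cat > b.py <<'E'
from h import *
np.set_printoptions(precision=4,suppress=True)
for n in("top","side"):
    p=arm.grab_frame(n);C=cloud(p)
    def near(x,y,r,z0,z1): return C[(np.hypot(C[...,0]-x,C[...,1]-y)<r)&(C[...,2]>z0)&(C[...,2]<z1)]
    q=near(.527,.16,.03,.06,.09);print(n,"nose top",len(q),np.median(q,0),q.mean(0))
    q=near(.527,.16,.06,.008,.09);print("body",len(q),(q.min(0)+q.max(0))/2,q.max(0)-q.min(0))
    q=near(.57,-.088,.1,.118,.14);r=np.hypot(q[:,0]-.57,q[:,1]+.088);q=q[(r>.06)]
    A=np.c_[2*q[:,:2],np.ones(len(q))];s=np.linalg.lstsq(A,(q[:,:2]**2).sum(1),rcond=None)[0]
    print("rim",len(q),s[:2],np.sqrt(s[2]+s[0]**2+s[1]**2),np.median(q[:,2]))
    q=near(.57,-.088,.02,.142,.16);print("pin",len(q),q.mean(0) if len(q) else 0)
    q=near(.521,-.19,.03,.215,.24);print("peg",len(q),np.median(q,0) if len(q) else 0)
    q=near(.57,-.18,.025,.18,.21);print("hinge",len(q),q.mean(0) if len(q) else 0,q[:,2].max())
    if n=="top": q=C[(C[...,2]>.18)&(C[...,2]<.21)&(abs(C[...,0]-.52)<.1)&(abs(C[...,1]+.19)<.05)]; print("bar",q.min(0),q.max(0))
    save(p,"c_"+n,(225,170,295,240) if n=="top" else (235,225,305,295),6)
E
python3 b.py
```

```text
top nose top 111 [0.5272 0.1634 0.0697] [0.5271 0.1642 0.0693]
body 617 [0.5276 0.1651 0.0419] [0.0748 0.0731 0.0664]
rim 853 [ 0.5756 -0.0892] 0.07615530121317446 0.12647532017852803
pin 9 [ 0.5727 -0.0887  0.1463]
peg 37 [ 0.5225 -0.189   0.2234]
hinge 153 [ 0.5653 -0.1843  0.1923] 0.19812403217790564
bar [ 0.4688 -0.2048  0.181 ] [ 0.5838 -0.1724  0.209 ]
side nose top 139 [0.5275 0.1642 0.0685] [0.5275 0.164  0.0682]
body 779 [0.5276 0.1634 0.0406] [0.0737 0.0751 0.0652]
rim 762 [ 0.5759 -0.0915] 0.07626412900087405 0.1252638358646812
pin 7 [ 0.5745 -0.0894  0.1444]
peg 28 [ 0.5235 -0.1895  0.222 ]
hinge 111 [ 0.5662 -0.1841  0.1901] 0.19511843245372273
```

```bash
python3 -m inch '0.7 -1 0.3 0 0 0;0.7 -1 0.3 0 0 0;0.7 -1 0.3 0 0 0;0.7 -1 0.3 0 0 0;0.7 -1 0.3 0 0 0;0.7 -1 0.3 0 0 0;0.7 -1 0 0 0 0;0.7 -1 0 0 0 0;0.7 -1 0 0 0 0;0.7 -1 0 0 0 0;0.7 -1 0 0 0 0;0.7 -1 0 0 0 0' 1
```

```text
t: 2.6
eef_pos: [0.401, 0.2974, 0.2808]
ee_rot: [-1.889, 1.57, 1.031]
force: [1.2, -0.4, -0.0]
width: 0.0878
```

```bash
python3 -m inch '0.7 -0.8 0 0 0 0;0.7 -0.8 0 0 0 0;0.7 -0.7 0 0 0 0;0.7 -0.7 0 0 0 0;0.7 -0.7 0 0 0 0;0.7 -0.7 0 0 0 0;0 0 0 0 0 0;0 0 0 0 0 0'; cat > w.py <<'E'
from h import *
from scipy.spatial.transform import Rotation as R
import sys
np.set_printoptions(precision=4,suppress=True)
s=arm.get_state();T=R.from_euler("xyz",s["ee_rot"]).as_matrix()
print(s["t"],"tcp",s["eef_pos"],"jaw deg",np.degrees(np.arctan2(T[1,1],T[0,1])),"x",T[:,0],"q",np.array(s["q"]),"F",np.array(s["force"]))
p=arm.grab_frame("wrist");save(p,sys.argv[1],None,1.4);C=cloud(p)
print("cam",p["pose"][:3,3])
np.savez("w.npz",C=C,f=p["frame"],mtx=p["mtx"],pose=p["pose"])
E
python3 w.py w1
```

```text
t: 3.6
eef_pos: [0.5263, 0.1664, 0.2805]
ee_rot: [-0.32, 1.571, 2.599]
force: [-0.1, -0.8, -0.5]
width: 0.0874
3.6 tcp [0.5263 0.1664 0.2805] jaw deg -102.73893676167093 x [-0.0002  0.0001 -1.    ] q [ 0.661   0.1247 -0.1756 -0.0002 -1.2705  0.6875] F [-0.1148 -0.793  -0.4975]
cam [0.6089 0.1462 0.4385]
```

View pics/w1.png

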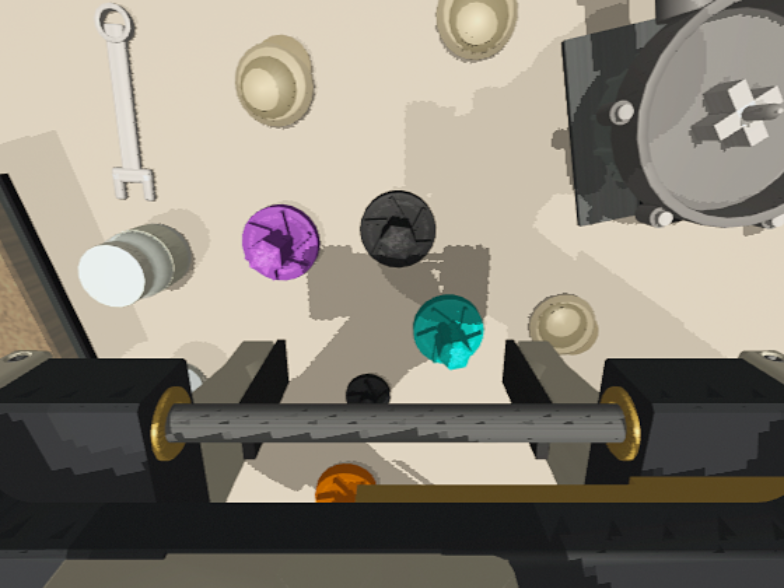

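The black impeller is at (398,228) in the view, the cross at (750,112), and the turquoise look-alike at (448,330). Next I'll fit the hexagon and cross angles.

```bash
cat > fit.py <<'E'
from h import *
from scipy.optimize import minimize
d=np.load("w.npz");C=d["C"]
def hexd(x,y,a,h): # signed: max over flats
    return np.max([abs(x*np.cos(a+k*np.pi/3)+y*np.sin(a+k*np.pi/3)) for k in range(3)],0)-h
def crossd(x,y,a):
    u=abs(x*np.cos(a)+y*np.sin(a));v=abs(-x*np.sin(a)+y*np.cos(a))
    return np.minimum(np.maximum(u-.022,v-.006),np.maximum(v-.022,u-.006))
def fit(name,c0,rad,z0,z1,f,period):
    m=np.hypot(C[...,0]-c0[0],C[...,1]-c0[1])<rad
    P=C[m];i=(P[:,2]>z0)&(P[:,2]<z1);x,y=P[:,0],P[:,1]
    # soft overlap cost
    def cost(v):
        s=f(x-v[0],y-v[1],v[2]);return np.mean((i-1/(1+np.exp(s/.0008)))**2)
    best=min((minimize(cost,[*c0,a],method="Nelder-Mead",options=dict(initial_simplex=[[*c0,a],[c0[0]+.004,c0[1],a],[c0[0],c0[1]+.004,a],[*c0,a+.15]])) for a in np.arange(0,period,period/6)),key=lambda r:r.fun)
    print(name,"n",i.sum(),"centre",best.x[:2].round(4),"deg",np.degrees(best.x[2]%period).round(1),"cost",round(best.fun,4),"z",np.median(P[i,2]).round(4))
fit("nose",(.5275,.164),.03,.062,.08,lambda x,y,a:hexd(x,y,a,.014),np.pi/3)
fit("cross",(.5735,-.089),.03,.112,.130,crossd,np.pi/2)
P=C[(np.hypot(C[...,0]-.57,C[...,1]+.089)<.02)&(C[...,2]>.14)];print("pin",P.mean(0) if len(P) else 0,P[:,2].max() if len(P) else 0)
E
python3 fit.py
```

```text
nose n 477 centre [0.5268 0.1614] deg 39.8 cost 0.0027 z 0.0698
cross n 1403 centre [ 0.5743 -0.0932] deg 22.4 cost 0.1587 z 0.1218
pin [ 0.57445198 -0.09057697  0.14433638] 0.14952004637178423
```

```bash
python3 -m inch '0 -0.13 -0.5 0 0 -1;0 0 -0.5 0 0 -1;0 0 -0.5 0 0 -1;0 0 -0.5 0 0 -1;0 0 -0.5 0 0 -1;0 0 -0.5 0 0 -1;0 0 -0.5 0 0 -1;0 0 0 0 0 -0.5;0 0 0 0 0 0;0 0 0 0 0 0'; python3 w.py w2; python3 fit.py
```

```text
t: 4.9
eef_pos: [0.5264, 0.1631, 0.1759]
ee_rot: [-1.632, 1.57, 0.635]
force: [0.8, -0.3, -0.3]
width: 0.0874
4.9 tcp [0.5264 0.1631 0.1759] jaw deg -140.1090035066934 x [ 0.0006  0.0004 -1.    ] q [ 0.6558  0.1953 -0.3363  0.     -1.0385  0.0404] F [ 0.7576 -0.2737 -0.2555]
cam [0.5806 0.0966 0.334 ]
nose n 870 centre [0.5269 0.1623] deg 39.8 cost 0.0072 z 0.0698
cross n 0 centre [ 0.5735 -0.089 ] deg 0.0 cost nan z nan
pin 0 0
  return _methods._mean(a, axis=axis, dtype=dtype,
  ret = ret.dtype.type(ret / rcount)
```

View pics/w2.png

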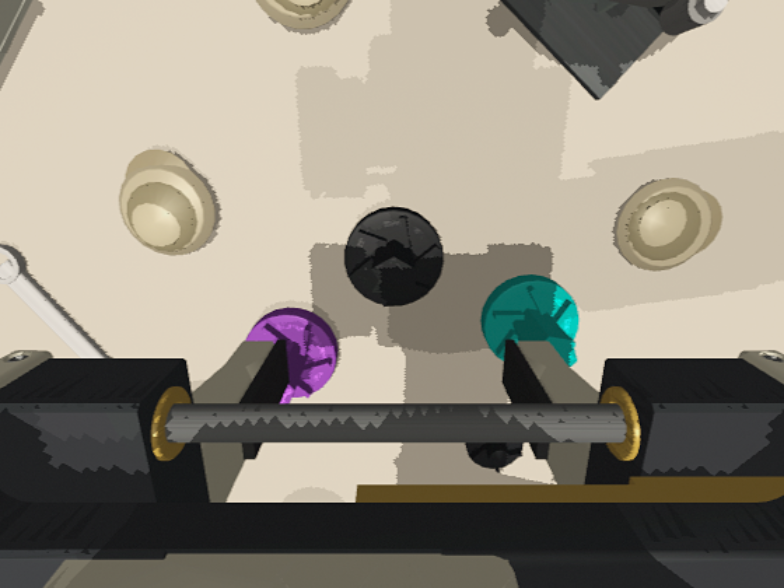

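The black impeller sits centred between the fingers at (394,257), and its flats line up with the jaws. I'll go down and grip it.

```bash
python3 -m inch '0 0 -0.8 0 0 0;0 0 -0.8 0 0 0;0 0 -0.8 0 0 0;0 0 -0.8 0 0 0;0 0 -0.8 0 0 0;0 0 -0.55 0 0 0;0 0 0 0 0 0;0 0 0 0 0 0' 1 35; python3 -m inch '0 0 0 0 0 0;0 0 0 0 0 0;0 0 0 0 0 0;0 0 0 0 0 0;0 0 0 0 0 0' 0 35
```

```text
t: 5.95
eef_pos: [0.527, 0.1629, 0.0398]
ee_rot: [-1.832, 1.57, 0.434]
force: [0.2, 0.6, -0.8]
width: 0.0877
t: 6.58
eef_pos: [0.5265, 0.1625, 0.0391]
ee_rot: [1.065, 1.571, -2.953]
force: [-0.8, -0.4, -0.1]
width: 0.0432
```

```bash
python3 -m inch '0 0 0 0 0 0;0 0 0 0 0 0;0 0 0 0 0 0;0 0 0 0 0 0;0 0 0 0 0 0' 0 35; python3 -m inch '0 0 0.3 0 0 0;0 0 0.6 0 0 0;0 0 0.8 0 0 0;0 0 0.8 0 0 0;0 0 0.8 0 0 0;0 0 0.8 0 0 0;0 0 0.8 0 0 0;0 0 0.8 0 0 0;0 0 0.8 0 0 0;0 0 0 0 0 0;0 0 0 0 0 0'; python3 w.py w3
```

```text
t: 7.2
eef_pos: [0.5266, 0.1627, 0.0391]
ee_rot: [-1.643, 1.57, 0.623]
force: [0.3, 0.3, 0.3]
width: 0.0275
t: 8.57
eef_pos: [0.5256, 0.1622, 0.2331]
ee_rot: [1.086, 1.569, -2.932]
force: [-0.4, -0.0, -2.3]
width: 0.0279
8.575 tcp [0.5256 0.1622 0.2331] jaw deg -140.22617023500948 x [-0.0016 -0.0003 -1.    ] q [ 0.6549  0.1502 -0.254  -0.0008 -1.168   0.0396] F [-0.375  -0.0479 -2.2888]
cam [0.58   0.0957 0.3911]
```

```bash
python3 -m inch '0 -0.5 0 0 0 0;0 -0.8 0 0 0 0;0 -0.8 0 0 0 0;0 -0.8 0 0 0 0;0 -0.8 0 0 0 0;0 -0.7 0 0 0 0;0 -0.3 0 0 0 0;0 0 0 0 0 0;0 0 0 0 0 0;0 0 0 0 0 0'; python3 w.py w4; python3 fit.py
```

```text
t: 9.88
eef_pos: [0.5265, 0.0221, 0.234]
ee_rot: [0.555, 1.571, 2.821]
force: [0.3, -0.3, -2.8]
width: 0.0282
9.875 tcp [0.5265 0.0221 0.234 ] jaw deg -140.1649132032097 x [-0.0001  0.     -1.    ] q [ 0.4144  0.1094 -0.3005 -0.0001 -1.161   0.2809] F [ 0.2883 -0.275  -2.7958]
cam [ 0.5807 -0.0444  0.392 ]
nose n 0 centre [0.1782 0.3493] deg 3.2 cost 0.0 z nan
cross n 1496 centre [ 0.5739 -0.093 ] deg 22.1 cost 0.0778 z 0.1219
pin [ 0.57407228 -0.091964    0.14439592] 0.1491386802655292fit.py:14: RuntimeWarning: overflow encountered in exp
  s=f(x-v[0],y-v[1],v[2]);return np.mean((i-1/(1+np.exp(s/.0008)))**2)
  return _methods._mean(a, axis=axis, dtype=dtype,
  ret = ret.dtype.type(ret / rcount)
```

View pics/w4.png

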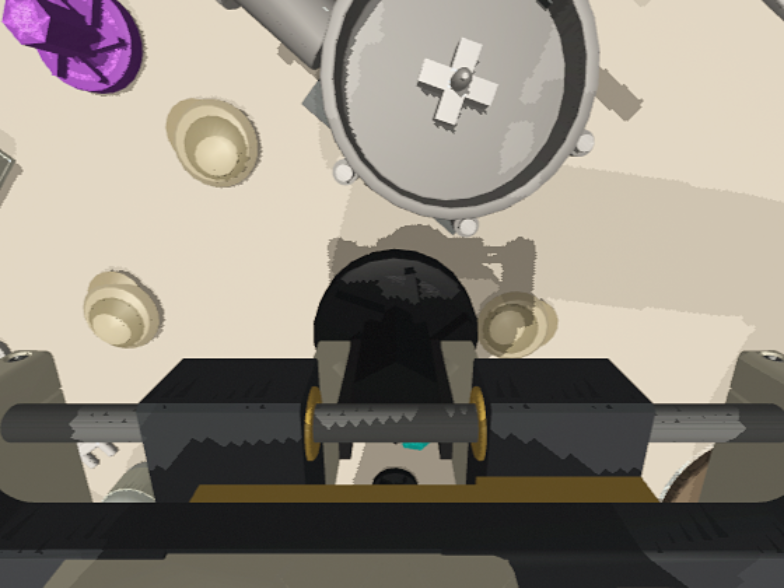

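The cross shows clearly at (458,82), and its angle is about 22° by both fits. The impeller is held centred. I'll move over the shaft and pre-align it to one of the three possible yaws.

```bash
python3 -m inch '0.2 -0.5 0 0 0 -0.7;0.32 -0.8 0 0 0 -0.8;0.32 -0.8 0 0 0 -0.8;0.32 -0.8 0 0 0 -0.8;0.3 -0.6 0 0 0 -0.44;0.12 -0.3 0 0 0 0;0 0 0 0 0 0;0 0 0 0 0 0;0 0 0 0 0 0'; python3 w.py w5; cat > sd.py <<'E'
from h import *
import sys
p=arm.grab_frame("side");C=cloud(p);save(p,sys.argv[1],(220,60,400,220),4)
im=p["frame"].astype(int);dark=im.max(-1)<60
Q=C[(np.hypot(C[...,0]-.574,C[...,1]+.09)<.045)&(C[...,2]>.11)&(C[...,2]<.25)]
print(Q.shape,np.percentile(Q,[1,50,99],0).round(4))
E
python3 sd.py s5
```

```text
t: 11.05
eef_pos: [0.5738, -0.0919, 0.2343]
ee_rot: [-1.558, 1.57, 0.399]
force: [-0.3, -0.2, -3.6]
width: 0.0279
11.05 tcp [ 0.5738 -0.0919  0.2343] jaw deg -157.85102501064273 x [ 0.0003  0.0001 -1.    ] q [ 0.1776  0.2001 -0.1895 -0.0001 -1.1808  0.209 ] F [-0.2838 -0.2344 -3.6345]
cam [ 0.6056 -0.1717  0.3923]
(846, 3) [[ 0.5377 -0.1145  0.1115]
 [ 0.5679 -0.0802  0.2119]
 [ 0.6074 -0.0552  0.2484]]
```

View pics/s5.png

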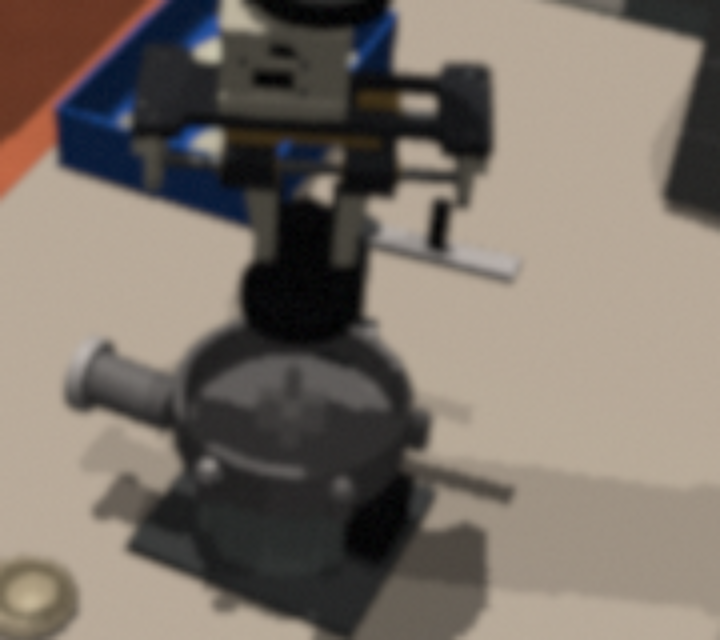

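```bash
python3 -m inch '0 0 -0.4 0 0 0;0 0 -0.5 0 0 0;0 0 -0.5 0 0 0;0 0 -0.3 0 0 0;0 0 -0.2 0 0 0;0 0 0 0 0 0;0 0 0 0 0 0'; python3 -m inch '0 0 -0.1 0 0 0;0 0 -0.1 0 0 0;0 0 -0.1 0 0 0;0 0 0 0 0 0;0 0 0 0 0 0'
```

```text
t: 12.02
eef_pos: [0.5742, -0.0925, 0.1775]
ee_rot: [-2.021, 1.57, -0.065]
force: [0.3, -0.0, -3.7]
width: 0.0277
t: 12.65
eef_pos: [0.5739, -0.0925, 0.168]
ee_rot: [1.511, 1.571, -2.816]
force: [0.7, -0.9, -2.2]
width: 0.0274
```

```bash
python3 -m inch '0 0 -0.1 0 0 0;0 0 -0.1 0 0 0;0 0 0 0 0 0;0 0 0 0 0 0'; python3 -m inch '0 0 -0.06 0 0 0;0 0 0 0 0 0;0 0 0 0 0 0'
```

```text
t: 13.15
eef_pos: [0.574, -0.0922, 0.1618]
ee_rot: [-0.669, 1.57, 1.287]
force: [1.7, 3.1, -2.8]
width: 0.0276
t: 13.52
eef_pos: [0.5742, -0.0923, 0.1607]
ee_rot: [-1.773, 1.57, 0.184]
force: [0.4, 3.5, 2.1]
width: 0.0279
```

```bash
python3 -m inch '0 0.04 -0.02 0 0 0;0 0 0 0 0 0.4;0 0 0 0 0 0.4;0 0 0 0 0 0;0 0 0 0 0 0'; python3 -m inch '0 0 0 0 0 -0.6;0 0 0 0 0 -0.6;0 0 0 0 0 -0.6;0 0 0 0 0 0;0 0 0 0 0 0'
```

```text
t: 14.15
eef_pos: [0.5741, -0.0915, 0.1598]
ee_rot: [-2.907, 1.57, -0.881]
force: [0.5, -1.2, 3.9]
width: 0.0281
t: 14.78
eef_pos: [0.5737, -0.0913, 0.1595]
ee_rot: [1.285, 1.57, -3.128]
force: [0.5, -0.6, 3.4]
width: 0.0275
```

```bash
python3 -m inch '0 0 0 0 0 -1;0 0 0 0 0 -1;0 0 0 0 0 -1;0 0 0 0 0 -1;0 0 0 0 0 -0.4;0 0 0 0 0 -0.3;0 0 0 0 0 -0.3;0 0 0 0 0 0'; python3 -m inch '0 0 0 0 0 -0.3;0 0 0 0 0 -0.3;0 0 0 0 0 0;0 0 0 0 0 0'; python3 -c "
import numpy as np;from station import arm
s=arm.get_state();print(np.degrees(s['ee_rot'][2]-s['ee_rot'][0]+np.pi/2),s['moment'])"
```

```text
t: 15.78
eef_pos: [0.5738, -0.0913, 0.1596]
ee_rot: [1.746, 1.571, -3.105]
force: [-1.1, -0.5, 3.1]
width: 0.028
t: 16.27
eef_pos: [0.5739, -0.0913, 0.1596]
ee_rot: [1.491, 1.571, 2.872]
force: [-0.6, 0.0, 3.6]
width: 0.0278
169.0990979062007 [0.1274293  0.19783913 0.01261263]
```

```bash
python3 -m inch '0 0 0 0 0 -0.5;0 0 0 0 0 -1;0 0 0 0 0 -1;0 0 0 0 0 -1;0 0 0 0 0 -0.7;0 0 0 0 0 -0.4;0 0 0 0 0 -0.3;0 0 0 0 0 0'; python3 -m inch '0 0 0 0 0 -0.3;0 0 0 0 0 -0.3;0 0 0 0 0 0;0 0 0 0 0 0'
```

```text
t: 17.27
eef_pos: [0.5738, -0.0911, 0.1591]
ee_rot: [1.189, 1.57, 2.142]
force: [0.5, 0.3, -2.2]
width: 0.0275
t: 17.77
eef_pos: [0.5738, -0.0913, 0.1596]
ee_rot: [2.266, 1.571, -3.117]
force: [-0.2, 0.8, -2.6]
width: 0.0276
```

The force fell back to the part's own weight, so the cross has sprung into the recess. Lowering home slowly.

```bash
python3 -m inch '0 0 -0.08 0 0 0;0 0 -0.08 0 0 0;0 0 -0.08 0 0 0;0 0 0 0 0 0;0 0 0 0 0 0'; python3 -m inch '0 0 -0.07 0 0 0;0 0 -0.05 0 0 0;0 0 0 0 0 0;0 0 0 0 0 0'
```

```text
t: 18.4
eef_pos: [0.5739, -0.0913, 0.1525]
ee_rot: [2.964, 1.571, -2.419]
force: [1.2, -0.3, -2.4]
width: 0.0279
t: 18.9
eef_pos: [0.5739, -0.0913, 0.1489]
ee_rot: [-1.536, 1.571, -0.636]
force: [-0.1, -0.4, -2.3]
width: 0.0277
```

```bash
python3 -m inch '0 0 -0.04 0 0 0;0 0 0 0 0 0;0 0 0 0 0 0'; python3 -m inch '0 0 -0.03 0 0 0;0 0 0 0 0 0;0 0 0 0 0 0'
```

```text
t: 19.27
eef_pos: [0.5739, -0.0913, 0.1476]
ee_rot: [2.354, 1.571, -3.029]
force: [-0.5, -0.5, -2.6]
width: 0.0276
t: 19.65
eef_pos: [0.574, -0.0913, 0.1471]
ee_rot: [-0.935, 1.57, -0.034]
force: [-0.5, 0.5, 0.9]
width: 0.0279
```

Contact at TCP z 0.147, which is the home height. Releasing, then going up to check.

```bash
python3 -m inch '0 0 -0.01 0 0 0;0 0 0 0 0 0;0 0 0 0 0 0;0 0 0 0 0 0;0 0 0 0 0 0;0 0 0 0 0 0' 0.6; python3 -m inch '0 0 0.3 0 0 0;0 0 0.6 0 0 0;0 0 0.8 0 0 0;0 0 0.8 0 0 0;0 0 0.8 0 0 0;0 0 0.8 0 0 0;0 0 0 0 0 0;0 0 0 0 0 0'; python3 - <<'E'
from h import *
np.set_printoptions(precision=4,suppress=True)
for n in("wrist","side","top"):
    p=arm.grab_frame(n);C=cloud(p)
    def near(x,y,r,z0,z1): return C[(np.hypot(C[...,0]-x,C[...,1]-y)<r)&(C[...,2]>z0)&(C[...,2]<z1)]
    q=near(.574,-.091,.025,.165,.21);print(n,"nose",len(q),np.median(q,0) if len(q) else 0)
    q=near(.521,-.19,.03,.215,.24);print("peg",len(q),np.median(q,0) if len(q) else 0)
    if n=="wrist": save(p,"w6",None,1.4)
E
```

```text
t: 20.4
eef_pos: [0.5739, -0.0913, 0.1465]
ee_rot: [0.455, 1.571, 1.356]
force: [-0.7, -0.6, 0.0]
width: 0.0524
t: 21.4
eef_pos: [0.5737, -0.0912, 0.2694]
ee_rot: [0.629, 1.57, 1.529]
force: [0.6, -0.9, -0.3]
width: 0.0526
wrist nose 1011 [ 0.5725 -0.0942  0.1777]
peg 474 [ 0.5233 -0.1916  0.2246]
side nose 111 [ 0.5731 -0.088   0.1761]
peg 26 [ 0.5239 -0.1881  0.2219]
top nose 0 0
peg 36 [ 0.5226 -0.1879  0.2238]
```

View pics/w6.png

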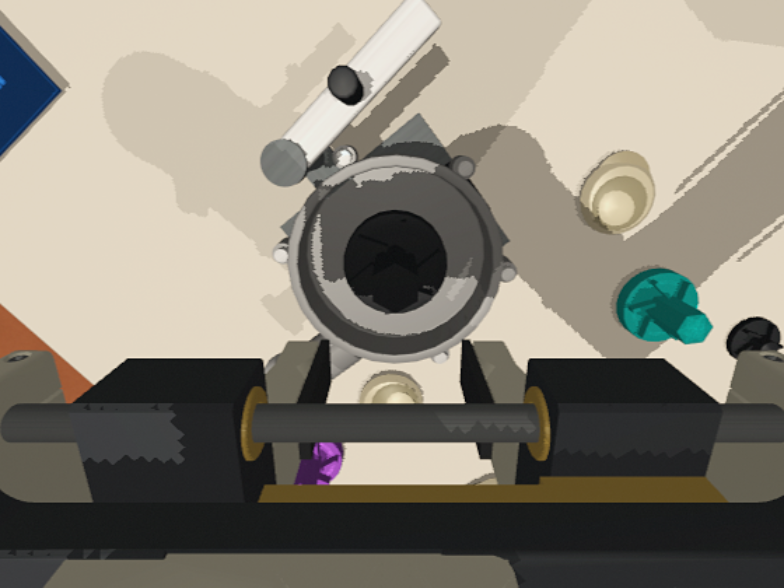

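The impeller is home: its nose top is at z 0.178 and it is centred in the bowl at (395,262). The keeper bar is parked, with its peg at (345,85). Going to the peg.

```bash
python3 -m inch '-0.42 -0.83 0 0 0 0;-0.42 -0.83 0 0 0 0;-0.42 -0.83 0 0 0 0;-0.42 -0.83 0 0 0 0;0 0 0 0 0 0;0 0 0 0 0 0'; python3 -m inch '0 0 -0.5 0 0 0;0 0 -0.6 0 0 0;0 0 -0.6 0 0 0;0 0 -0.4 0 0 0;0 0 0 0 0 0;0 0 0 0 0 0'; python3 -m inch '0 0 0 0 0 0;0 0 0 0 0 0;0 0 0 0 0 0;0 0 0 0 0 0;0 0 0 0 0 0;0 0 0 0 0 0' 0 12
```

```text
t: 22.3
eef_pos: [0.5235, -0.1907, 0.2691]
ee_rot: [1.98, 1.57, 2.88]
force: [-0.1, -0.3, -0.0]
width: 0.0525
t: 23.05
eef_pos: [0.5239, -0.1908, 0.2069]
ee_rot: [-1.347, 1.57, -0.446]
force: [1.2, -0.0, -0.2]
width: 0.0525
t: 23.8
eef_pos: [0.5236, -0.1909, 0.2065]
ee_rot: [-1.217, 1.571, -0.316]
force: [-0.3, -0.4, 0.1]
width: 0.0136
```

Width 13.6 mm, so the peg is pinched with no side force. Swinging the arm.

```bash
python3 -m inch '0 0.45 0 0 0 0;0.12 0.41 0 0 0 0;0.22 0.37 0 0 0 0;0.31 0.30 0 0 0 0;0 0 0 0 0 0'; python3 -m inch '0.38 0.21 0 0 0 0;0.42 0.09 0 0 0 0;0.2 0 0 0 0 0;0.12 0 0 0 0 0;0 0 0 0 0 0;0 0 0 0 0 0'
```

```text
t: 24.42
eef_pos: [0.5445, -0.1457, 0.2067]
ee_rot: [-1.871, 1.568, -0.97]
force: [4.8, -7.6, -3.5]
width: 0.0133
t: 25.18
eef_pos: [0.5751, -0.1345, 0.2065]
ee_rot: [1.682, 1.567, 2.583]
force: [-7.7, 6.3, 8.6]
width: 0.0135
```

```bash
python3 -m inch '0 0 0 0 0 0;0 0 0 0 0 0;0 0 0 0 0 0;0 0 0 0 0 0;0 0 0 0 0 0' 0.5; python3 -m inch '0 0 0.5 0 0 0;0 0 0.8 0 0 0;0 0 0.8 0 0 0;0 0 0.8 0 0 0;-0.3 0.8 0.5 0 0 0;-0.3 0.8 0 0 0 0;-0.3 0.8 0 0 0 0;-0.3 0.8 0 0 0 0;-0.3 0.8 0 0 0 0;0 0 0 0 0 0;0 0 0 0 0 0;0 0 0 0 0 0'; python3 - <<'E'
from h import *
np.set_printoptions(precision=4,suppress=True)
for n in("top","side","wrist"):
    p=arm.grab_frame(n);C=cloud(p);save(p,"f_"+n,None,1.4)
    q=C[(np.hypot(C[...,0]-.572,C[...,1]+.136)<.03)&(C[...,2]>.21)&(C[...,2]<.24)]
    print(n,"peg",len(q),np.median(q,0) if len(q) else 0)
    q=C[(np.hypot(C[...,0]-.574,C[...,1]+.11)<.05)&(C[...,2]>.181)&(C[...,2]<.2)]
    if len(q): u,s,v=np.linalg.svd((q-q.mean(0))[:,:2],full_matrices=False);print("bar",len(q),q.mean(0),np.degrees(np.arctan2(v[0,1],v[0,0]))%180)
E
```

```text
t: 25.8
eef_pos: [0.5767, -0.136, 0.2064]
ee_rot: [1.842, 1.571, 2.743]
force: [0.1, -0.4, 0.4]
width: 0.0439
t: 27.3
eef_pos: [0.5318, -0.0165, 0.3087]
ee_rot: [-1.541, 1.571, -0.641]
force: [0.1, -0.4, 0.2]
width: 0.0435
top peg 39 [ 0.5723 -0.1329  0.2241]
bar 173 [ 0.5708 -0.1302  0.1902] 93.04561141823693
side peg 16 [ 0.5781 -0.1327  0.2208]
bar 134 [ 0.5739 -0.106   0.189 ] 90.92347293299882
wrist peg 379 [ 0.5712 -0.1361  0.2242]
bar 1872 [ 0.5718 -0.1203  0.1907] 87.82428305733897
```

View pics/f_side.png

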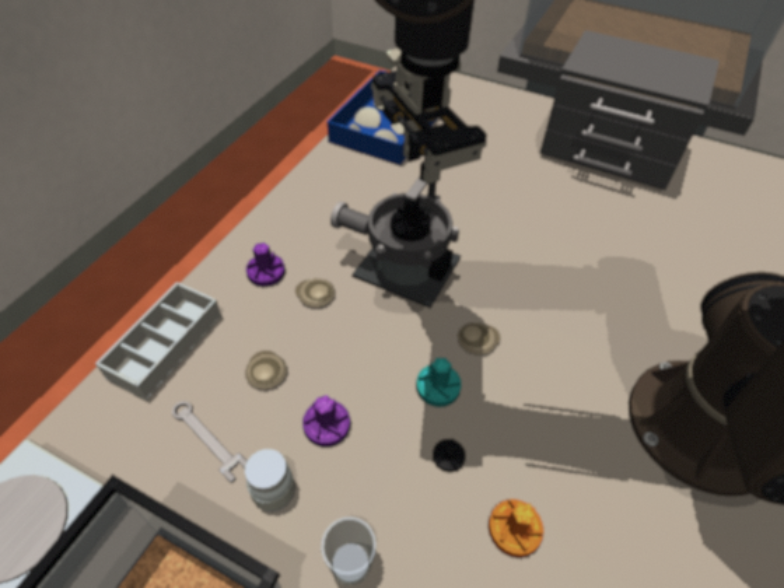

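View pics/f_wrist.png

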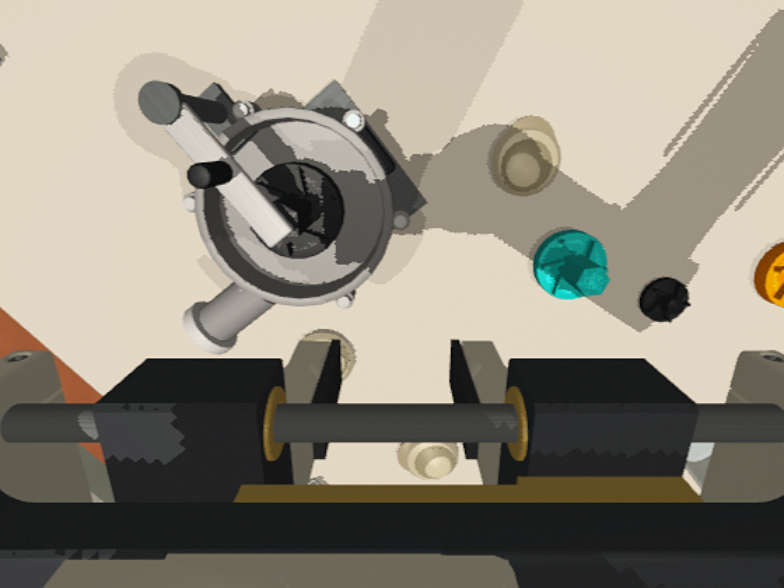

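The bar lies across the nose. Its measured line passes within about 1 mm of the shaft axis, so it is at the stop. The gripper is clear, so I'm handing in.

```bash
python3 -c "
from station import arm
print(arm.get_state()['t'],arm.job_done())"
```

```text
the job is handed in; nothing more can be done
27.45 None
```

The impeller is fully home on the shaft and the keeper arm is across its nose. I handed the job in at 27.45 s; it reports no verdict.

**What I did:** I gripped the black impeller by its nose flats and lowered it onto the pin. I turned it under about 5–7 N until the force fell back to its own weight, then lowered it 12 mm to home. I then swung the keeper across by its peg, let go and moved clear.

**Impeller:** the nose top measured z = 0.178 m (wrist camera) and 0.176 m (side camera); 0.178 m is the home height. It was about 3 N lighter on the tool at home, meaning it was resting on the shaft. I checked this before swinging the keeper; afterwards the pictures show it still in the bowl under the bar.

**Keeper:** by the wrist camera, the bar's line passes within about 1 mm of the shaft axis, which puts it at its stop. The bar angle fits disagreed a little: 87.8° wrist, 90.9° side, 93.0° top. Even that spread is less than the roughly 8° allowed.

**Other things:** none of those in view looked moved in the last pictures; I did not measure them.

**Cameras:** the top and side cameras put things 2–3 mm further towards +y than the wrist camera. I used the wrist values, corrected by about 1 mm on contact.

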